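Clear the grinding bench: sanding blocks to their tray, drums to their dishes

ROBOT

A 6-joint arm with a two-finger parallel gripper is mounted at the origin on the work surface. World frame = base frame: x ahead of the robot, y to its left, z up, the work surface at z = 0. Lengths are in m, angles in rad, forces in N, time in s.
With the tool pointing down it reaches from about 0.3 to 0.75 m from the base axis. Payload 8.5 kg.
Tool frame: the origin (TCP) lies between the finger pads; the fingertips stand 25 mm ahead of it and the grasp point (between the pads) lies 6 mm ahead of it; z points along the fingers, x is the direction in which the jaws open and shut, and the axes are right-handed (so a half turn about z gives the same grasp; the last joint's range is limited). The gripper opens to 85 mm and grips with 20 to 120 N. Pads are 22 mm wide; open, the fingers measure 114 mm over their backs; the gripper's body (76 mm by 85 mm) begins 54 mm behind the grasp point. The pads swing forward as they close: fully open they stand 13 mm farther back than shut.
Start: joints at [-1.378, 0.381, 1.297, -0, 1.464, -0.215], TCP at [0.218, -0.505, 0.256] pointing down, gripper open.
Joint ranges: [-3.11, 3.11], [-0.89, 2.33], [0.22, 2.48], [-1.42, 4.56], [0.17, 2.85], [-2.88, 2.88]. Speed limits (rad/s): [2.39, 2.39, 3.14, 3.14, 3.14, 3.14].

INTERFACE

Orientations are given as a rotation vector (axis times angle).
In Python, from workcell import get_obs, imaging, manip gives the robot as it stands.
- The arm moves only by the shell command python3 -m handwheel 'ROWS'. ROWS is a JSON object of lists of equal length, an entry for each row: "rotation": the turn, a rotation vector about the tool's x, y, z in rad, a list of three; "offset": the shift along the tool's x, y, z in m, a list of three; "fingers": the opening, from 0 (shut) to 1 (fully open). In form: {"rotation": [[wx, wy, wz], ...], "offset": [[dx, dy, dz], ...], "fingers": [fingers, ...]}. A call has 1 to 10 rows; each row shifts and turns the commanded pose from where the row before left it, along the tool's axes as they then stand; what a row does not reach is not made up. A row lasts 1/12 s, in which the tool goes at most 41.7 mm and 7.16 degrees, less where a joint would pass 70% of its speed; a pose out of reach is approached as far as the arm can. A call is refused whole if a number of a shift passes 0.0417 or a number of a turn 0.125, either way. A call with a gripper value outside its range is refused whole. The fingers move at their own pace and stop on an object; the grip force is fixed at half the most. Time passes only in rows, so rows that do not move let the fingers close. It gives the time, the measured TCP pose, the force and the opening at its end, in the units of the state.
- get_obs(): the state, without advancing time (a new reading comes with each control period).
- imaging.capture(name): name is "scene" or "top" or "wrist"; returns a dict with "color" (420x560x3 uint8, blue, green, red), "fx", "fy", "cx", "cy" (pixels), "R" (3x3) and "t" (3): a world point X has camera coordinates R X + t. Camera axes: x right, y down, z forward; pixel columns grow to the right and rows downward; lengths in m; the calibration is good to about 2 mm. A picture is of the moment at which its call begins. There is no depth.
- manip.sign_off(): hands the job in, once; it reports no verdict.
The state is a dict: "time_s": time; "joint_positions": joint angles; "joint_vel": joint speeds; "tau": joint torques, N m; "tcp_pos": TCP position; "tcp_rot": TCP orientation; "contact_force": force on the tool from outside, world axes, zero at the start; "torque": the same for the moment, N m; "gripper_width": opening from 0.0 (shut) to 1.0 (fully open).
Only numpy, scipy, OpenCV 4.12 (cv2) and the standard library are available. Lean on these libraries where they do the work, as an engineer would, in place of code of your own. Each camera call takes 0.05 s, during which the arm holds its last target. There are 200 camera calls.

TASK

Put the sanding gear away: the long flat sanding block and both ribbed hand sanders go together into the plywood tray, all lying flat on its floor with their cork soles down. Stand the fat sanding drum upright in the larger round dish and the slim drum upright in the smaller one.

Things in the scene. Friction and masses are not known exactly. Their poses are not given: they have to be found in the camera images.
- long_block: Plain flat sanding block of pale wood with a cork sole, 40 (its x) x 110 (its y) x 26 mm high, the longest of the loose wooden pieces in the front row. 0.08 to 0.17 kg. Origin: centre of the underside; z up. Pinch it across its 40 mm (along x).
- rib_sander_a: Small wooden hand sander, one of two alike: cork-soled base 42 (its x) x 52 (its y) x 18 mm high, with a grip rib 24 mm thick (in x), 52 mm long, centred on top and reaching to 52 mm above the underside. 0.10 to 0.17 kg. Origin: centre of the underside; z up. Pinch the rib across its thickness (along x).
- rib_sander_b: Small wooden hand sander, one of two alike: cork-soled base 42 (its x) x 52 (its y) x 18 mm high, with a grip rib 24 mm thick (in x), 52 mm long, centred on top and reaching to 52 mm above the underside. 0.10 to 0.17 kg. Origin: centre of the underside; z up. Pinch the rib across its thickness (along x).
- fat_drum: Fat sanding drum standing upright: rust-brown cylinder 55 mm in diameter, 45 mm high, with a thin steel stub (8 mm across, 12 mm tall) on top. 0.11 to 0.23 kg. Origin: centre of the underside; z along its axis, up.
- slim_drum: Slim sanding drum standing upright: rust-brown cylinder 32 mm in diameter, 50 mm high, with a thin steel stub (8 mm across, 12 mm tall) on top. 0.09 kg. Origin: centre of the underside; z along its axis, up.
- block_tray: Shallow rectangular plywood tray fixed to the bench, open on top: outside 112 (its x) x 142 (its y) x 20 mm high, walls 6 mm thick, so 100 x 130 mm inside; inner floor 6 mm above its origin. Origin: centre of the underside. It holds the long block in one row (along its y) and the two hand sanders end to end in a second row beside it.
- wide_dish: Larger of two round aluminium dishes fixed to the bench: 92 mm outside diameter, 80 mm inside, 14 mm high, floor 5 mm above its origin. Origin: centre of the underside.
- narrow_dish: Smaller of two round aluminium dishes fixed to the bench: 62 mm outside diameter, 50 mm inside, 14 mm high, floor 5 mm above its origin. Origin: centre of the underside.
Not all that is in view belongs to the job. Leave any blue look-alike of the long_block alone.

How it is judged:
By the outcome, as a careful person would: the job done as asked, in the order asked, and still so for the second after the job is handed in, with the robot touching nothing.
It also fails if it takes over 115 s, if anything falls off the work surface, if the arm or the gripper's body presses on something with over 40 N, if the wrist force passes 120 N, or if a joint passes its speed limit or range.

## Working session

There is one attempt and no reset: what is moved stays moved. The work goes in short steps, Python scripts to look and compute and a shell command to move; the robot and the scene stay as the last step left them, time stands still between calls to the robot, and variables do not carry over. Pictures are saved under pics/ and viewed, about 12 in all and at most 16, crops included, and the job is handed in when it is done.

```bash
ls; mkdir -p pics
python3 - <<'E'
from workcell import get_obs, imaging
import cv2
for n in ("top","scene"):
    c=imaging.capture(n); cv2.imwrite(f"pics/{n}0.png",c["color"])
    print(n,c["fx"],c["cx"],c["cy"],c["R"],c["t"])
print(get_obs())
E
```

```text
pics
top 433.39212670969016 277.3557216310113 216.9467945346008 [[ 5.69492427e-04 -9.99999637e-01  6.33595615e-04]
 [-9.96381725e-01 -6.21280512e-04 -8.49886564e-02]
 [ 8.49890192e-02 -5.82902695e-04 -9.96381717e-01]] [0.0174369  0.46975329 1.28570629]
scene 472.41167947459775 274.2020104175915 210.15893790846738 [[ 0.03384701  0.99938993  0.00861048]
 [ 0.86626542 -0.02503952 -0.49895615]
 [-0.49843616  0.02434713 -0.86658445]] [-0.05731922 -0.37370479  1.43885187]
{'time_s': 0.1, 'joint_positions': array([-1.37830319e+00,  3.81106926e-01,  1.29811968e+00, -6.03582999e-06,
        1.46365362e+00, -2.15285802e-01]), 'joint_vel': array([-0.00112063, -0.00210137,  0.00058487,  0.00174451,  0.00107313,
       -0.00038178]), 'tau': array([ 2.98417755e-03, -4.49224126e+01, -2.31655848e+01, -1.74744605e-04,
        3.63402934e-03,  8.00223887e-06]), 'tcp_pos': array([ 0.21807297, -0.50466968,  0.25580719]), 'tcp_rot': array([-2.62445883e+00,  1.72512611e+00,  1.42006094e-03]), 'contact_force': array([0.47183292, 0.88120603, 0.2643615 ]), 'torque': array([0.04859491, 0.0476677 , 0.03090367]), 'gripper_width': 1.0061486334201382}
```

View pics/top0.png

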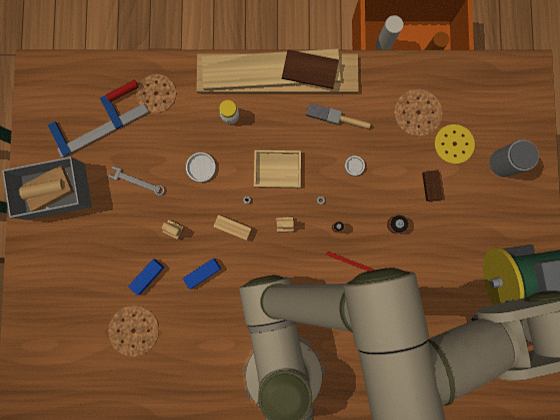

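View pics/scene0.png

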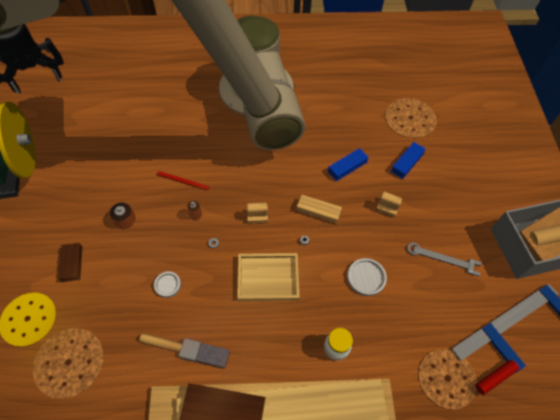

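Top view: tray (278,169), wide dish (201,167), narrow dish (355,166). The front row is rib sander (173,230), long block (233,228), rib sander (286,225), slim drum (339,227) and fat drum (400,224). The blue look-alikes are at (146,277) and (202,274), and they stay put. I'll enlarge the row to confirm and build helpers.

```bash
cat > h.py <<'E'
import numpy as np, cv2
from workcell import get_obs, imaging
from scipy.spatial.transform import Rotation as Ro
def ray(c,u,v,z):
    "pixel -> world point on plane z"
    d=c["R"].T@np.array([(u-c["cx"])/c["fx"],(v-c["cy"])/c["fy"],1.]); o=-c["R"].T@c["t"]
    return o+d*(z-o[2])/d[2]
def px(c,X):
    p=c["R"]@np.array(X,float)+c["t"]; return c["fx"]*p[0]/p[2]+c["cx"],c["fy"]*p[1]/p[2]+c["cy"]
def go(x,y,z,yaw=None):
    "tool-axis shift and turn to a tool-down pose whose jaw axis (tool x) lies at yaw (deg, mod 180) in the world"
    o=get_obs(); p,R=o["tcp_pos"],Ro.from_rotvec(o["tcp_rot"]); M=R.as_matrix()
    cur=np.degrees(np.arctan2(M[1,0],M[0,0])); yaw=cur if yaw is None else yaw
    yaw=cur+((yaw-cur+90)%180-90); a=np.radians(yaw)
    T=np.array([[np.cos(a),np.sin(a),0],[np.sin(a),-np.cos(a),0],[0,0,-1.]])
    D=(R.inv()*Ro.from_matrix(T)).as_rotvec(); off=M.T@(np.array([x,y,z])-p)
    print("t %.2f tcp"%o["time_s"],p.round(4),"jaw yaw %.1f"%cur,"w %.3f"%o["gripper_width"],"F",o["contact_force"].round(1),"j6 %.2f"%o["joint_positions"][5])
    print(" -> shift(tool, start axes) mm",(off*1e3).round(1),"world mm",((np.array([x,y,z])-p)*1e3).round(1),"turn",D.round(4))
    print("    shift in final axes mm",(T.T@(np.array([x,y,z])-p)*1e3).round(1))
E
python3 - <<'E'
from h import *
a=cv2.imread("pics/top0.png")[145:245,150:420]
cv2.imwrite("pics/c1.png",cv2.resize(a,None,fx=2.95,fy=2.95,interpolation=cv2.INTER_CUBIC))
h=cv2.cvtColor(cv2.imread("pics/top0.png"),cv2.COLOR_BGR2HSV)
for u,v in [(233,228),(286,225),(255,155),(278,169),(200,210),(250,240),(201,167),(339,227),(400,224),(173,230)]: print((u,v),h[v,u])
E
```

```text
(233, 228) [ 18 122 177]
(286, 225) [ 18 121 190]
(255, 155) [ 19 113 192]
(278, 169) [ 18 114 177]
(200, 210) [ 14 169 119]
(250, 240) [ 13 170  78]
(201, 167) [ 18  27 169]
(339, 227) [ 24  18 141]
(400, 224) [ 23  20 116]
(173, 230) [ 18 122 186]
```

View pics/c1.png

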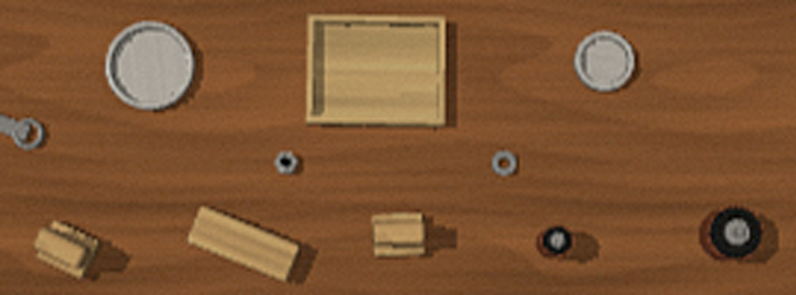

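The crop shows the row clearly. The pale long block is at crop (245,243), the only long wooden piece. The ribbed sanders are at (67,248) and (398,235), the slim drum at (557,240) and the fat drum at (736,234). The tray and dishes are above them. Now to measure.

Run:
```python
from h import *
c=imaging.capture("top"); im=c["color"]; h=cv2.cvtColor(im,cv2.COLOR_BGR2HSV)
def comps(m,z,tag):
    cs,_=cv2.findContours(m,cv2.RETR_EXTERNAL,cv2.CHAIN_APPROX_NONE)
    for k in cs:
        if cv2.contourArea(k)<25: continue
        P=np.array([ray(c,u,v,z)[:2] for u,v in k[:,0]],np.float32)*1000
        (x,y),(w,l),a=cv2.minAreaRect(P); b=k[:,0].mean(0)
        # angle of long side in the world
        ang=a if w>l else a+90
        print(tag,"px",b.round(),"xy mm",round(x,1),round(y,1),"size",round(w,1),round(l,1),"long axis deg",round((ang+90)%180-90,1))
roi=np.zeros(im.shape[:2],np.uint8); roi[145:245,150:420]=255
wood=cv2.inRange(h,(14,60,125),(24,145,255))&roi
comps(wood,.02,"wood")
comps(cv2.inRange(h,(0,0,100),(180,60,255))&roi,.014,"alu")
# drums: stub top (bright, low sat) and black top face
comps(cv2.inRange(h,(0,0,0),(180,255,45))&roi,.045,"black")
```

```text
wood px [171. 228.] xy mm 434.7 337.3 size 58.5 42.7 long axis deg 63.7
wood px [284. 225.] xy mm 448.5 -3.8 size 42.2 51.2 long axis deg -90.0
wood px [232. 227.] xy mm 438.9 154.9 size 109.2 40.5 long axis deg 67.6
wood px [277. 168.] xy mm 619.4 20.2 size 111.0 143.0 long axis deg -90.0
alu px [399. 223.] xy mm 452.1 -351.6 size 21.2 24.3 long axis deg -1.3
alu px [246. 200.] xy mm 522.6 112.2 size 17.3 19.4 long axis deg -44.6
alu px [320. 200.] xy mm 523.5 -113.3 size 21.3 21.5 long axis deg -0.4
alu px [157. 189.] xy mm 553.4 386.2 size 42.6 30.8 long axis deg 83.7
alu px [354. 165.] xy mm 628.4 -218.1 size 58.1 59.1 long axis deg -0.7
alu px [200. 167.] xy mm 624.3 253.5 size 87.7 88.8 long axis deg -44.2
black px [339. 226.] xy mm 440.2 -163.4 size 24.9 23.1 long axis deg 44.7
black px [399. 224.] xy mm 448.5 -341.3 size 44.4 47.6 long axis deg -90.0
```

```bash
python3 -c "
from h import *
go(.439,.155,.18,-22.4)"
```

```text
t 0.15 tcp [ 0.2181 -0.5047  0.2559] jaw yaw -66.6 w 1.002 F [-0.3 -0.7 -0.1] j6 -0.22
 -> shift(tool, start axes) mm [-517.9 -464.4   76.5] world mm [220.9 659.7 -75.9] turn [-6.00e-04  9.00e-04 -7.72e-01]
    shift in final axes mm [ -47.1 -694.1   75.9]
```

```bash
R='[0,0,0]'; python3 -m handwheel '{"rotation":[[0,0,0],[0,0,0],[0,0,0],[0,0,0],[0,0,0],[0,0,0],[0,0,0],[0,0,0],[0,0,0],[0,0,0]],"offset":[[-0.03,-0.027,0],[-0.03,-0.027,0],[-0.03,-0.027,0],[-0.03,-0.027,0],[-0.03,-0.027,0],[-0.03,-0.027,0],[-0.03,-0.027,0],[-0.03,-0.027,0],[-0.03,-0.027,0],[-0.03,-0.027,0]],"fingers":[1,1,1,1,1,1,1,1,1,1]}'
python3 -m handwheel '{"rotation":[[0,0,-0.11],[0,0,-0.11],[0,0,-0.11],[0,0,-0.11],[0,0,-0.11],[0,0,-0.11],[0,0,-0.11],[0,0,0]],"offset":[[0,0,0],[0,0,0],[0,0,0],[0,0,0],[0,0,0],[0,0,0],[0,0,0],[0,0,0]],"fingers":[1,1,1,1,1,1,1,1]}'
python3 -c "
from h import *
go(.439,.155,.18,-22.4)"
```

```text
time_s: 0.98
tcp_pos: [0.347, -0.1205, 0.2564]
tcp_rot: [-2.625, 1.726, -0.0]
contact_force: [0.2, -0.1, -0.2]
gripper_width: 0.999
time_s: 1.65
tcp_pos: [0.3469, -0.1223, 0.2562]
tcp_rot: [-3.082, 0.607, 0.0]
contact_force: [0.2, 1.0, 0.3]
gripper_width: 1.002
t 1.65 tcp [ 0.3469 -0.1223  0.2562] jaw yaw -22.3 w 1.002 F [0.2 1.  0.3] j6 -0.28
 -> shift(tool, start axes) mm [ -20.  -291.5   76.3] world mm [ 92.1 277.3 -76.2] turn [-0.0001  0.0002  0.0018]
    shift in final axes mm [ -20.6 -291.5   76.2]
```

```bash
python3 -m handwheel '{"rotation":[[0,0,0],[0,0,0],[0,0,0],[0,0,0],[0,0,0],[0,0,0],[0,0,0],[0,0,0],[0,0,0],[0,0,0]],"offset":[[-0.0025,-0.0364,0.0095],[-0.0025,-0.0364,0.0095],[-0.0025,-0.0364,0.0095],[-0.0025,-0.0364,0.0095],[-0.0025,-0.0364,0.0095],[-0.0025,-0.0364,0.0095],[-0.0025,-0.0364,0.0095],[-0.0025,-0.0364,0.0095],[0,0,0],[0,0,0]],"fingers":[1,1,1,1,1,1,1,1,1,1]}'
python3 - <<'E'
from h import *
c=imaging.capture("wrist"); cv2.imwrite("pics/w1.png",c["color"])
go(.439,.155,.041,-22.4)
print(px(c,(.439,.155,.026)))
E
```

```text
time_s: 2.48
tcp_pos: [0.4399, 0.1556, 0.1796]
tcp_rot: [3.081, -0.613, -0.002]
contact_force: [-0.9, 0.9, -1.0]
gripper_width: 0.996
t 2.53 tcp [0.4398 0.1545 0.18  ] jaw yaw -22.6 w 0.998 F [-0.1  1.1 -0. ] j6 0.48
 -> shift(tool, start axes) mm [ -0.8  -0.2 139. ] world mm [  -0.8    0.5 -139. ] turn [ 0.0007  0.0008 -0.003 ]
    shift in final axes mm [-9.00e-01 -1.00e-01  1.39e+02]
(np.float64(277.0793224819673), np.float64(205.90797483461844))
```

View pics/w1.png

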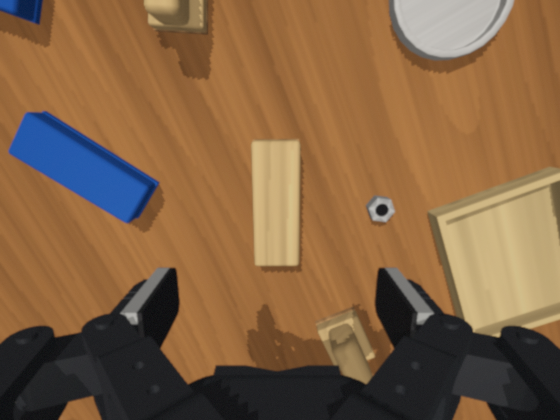

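The wrist view shows the block centred at (277,203) where (277,206) was expected, and aligned with the jaws. The blue look-alike is clear at (85,165). I'll descend and pinch shallowly, since the tips must clear the tray wall.

```bash
python3 -m handwheel '{"rotation":[[0,0,0],[0,0,0],[0,0,0],[0,0,0],[0,0,0],[0,0,0],[0,0,0],[0,0,0],[0,0,0],[0,0,0]],"offset":[[-0.001,-0.002,0.035],[0,0,0.035],[0,0,0.035],[0,0,0.025],[0,0,0.012],[0,0,0],[0,0,0],[0,0,0],[0,0,0],[0,0,0]],"fingers":[1,1,1,1,1,1,0.3,0,0,0]}'
python3 -m handwheel '{"rotation":[[0,0,0],[0,0,0],[0,0,0],[0,0,0],[0,0,0],[0,0,0]],"offset":[[0,0,0],[0,0,0],[0,0,0],[0,0,0],[0,0,0],[0,0,0]],"fingers":[0,0,0,0,0,0]}'
```

```text
time_s: 3.37
tcp_pos: [0.4404, 0.1564, 0.0394]
tcp_rot: [-3.08, 0.614, -0.003]
contact_force: [-1.7, -2.3, 46.6]
gripper_width: 0.456
time_s: 3.87
tcp_pos: [0.4404, 0.1564, 0.0397]
tcp_rot: [-3.081, 0.613, -0.004]
contact_force: [-1.0, -1.8, 9.7]
gripper_width: 0.45
```

```bash
python3 -m handwheel '{"rotation":[[0,0,0],[0,0,0],[0,0,0],[0,0,0]],"offset":[[0,0,-0.015],[0,0,-0.025],[0,0,-0.025],[0,0,0]],"fingers":[0,0,0,0]}'
python3 - <<'E'
from h import *
c=imaging.capture("wrist"); cv2.imwrite("pics/w2.png",c["color"])
go(.646,.0202,.104,0)
E
```

```text
time_s: 4.2
tcp_pos: [0.4416, 0.1568, 0.1075]
tcp_rot: [-3.079, 0.613, -0.012]
contact_force: [1.6, 0.6, -0.8]
gripper_width: 0.448
t 4.25 tcp [0.4408 0.1566 0.1055] jaw yaw -22.5 w 0.447 F [ 0.4 -0.4 -2.4] j6 0.48
 -> shift(tool, start axes) mm [241.8  47.4   2.6] world mm [ 205.2 -136.4   -1.5] turn [-0.0015 -0.0052 -0.393 ]
    shift in final axes mm [205.2 136.4   1.5]
```

View pics/w2.png

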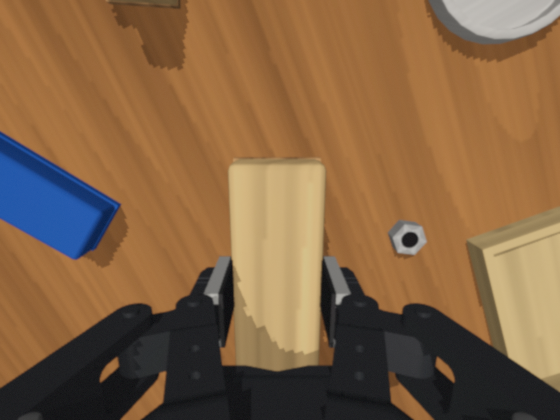

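```bash
python3 -m handwheel '{"rotation":[[0,0,-0.1],[0,0,-0.1],[0,0,-0.1],[0,0,-0.093],[0,0,0]],"offset":[[0,0,0],[0,0,0],[0,0,0],[0,0,0],[0,0,0]],"fingers":[0,0,0,0,0]}'
python3 - <<'E'
from h import *
c=imaging.capture("wrist"); o=get_obs(); im=c["color"]
h=cv2.cvtColor(im,cv2.COLOR_BGR2HSV)
m=cv2.inRange(h,(14,60,150),(26,145,255)); m[230:]=0
k=max(cv2.findContours(m,cv2.RETR_EXTERNAL,cv2.CHAIN_APPROX_NONE)[0],key=lambda k:-abs(cv2.boundingRect(k)[0]+cv2.boundingRect(k)[2]/2-277))
print("bbox",cv2.boundingRect(k))
M=Ro.from_rotvec(o["tcp_rot"]).as_matrix(); x,y,w,hh=cv2.boundingRect(k)
for u,v in [(x,y+9),(x+w,y+9),(x+w/2,y+5)]: print(((M.T@(ray(c,u,v,o["tcp_pos"][2]-.0137)-o["tcp_pos"]))*1e3).round(1))
go(.646,.0202,.104,0)
E
```

```text
time_s: 4.67
tcp_pos: [0.4394, 0.1564, 0.1026]
tcp_rot: [3.141, 0.005, -0.002]
contact_force: [-0.2, 0.9, -1.7]
gripper_width: 0.445
bbox (227, 157, 100, 73)
[-20.6 -51.4  13.7]
[ 18.6 -51.6  13.7]
[ -1.  -53.   13.7]
t 4.72 tcp [0.4395 0.1564 0.1027] jaw yaw -0.1 w 0.448 F [-0.3 -0.4 -2.5] j6 0.09
 -> shift(tool, start axes) mm [206.8 135.8  -1.5] world mm [ 206.5 -136.2    1.3] turn [ 0.0001  0.0012 -0.0019]
    shift in final axes mm [206.5 136.2  -1.3]
```

```bash
python3 -m handwheel '{"rotation":[[0,0,0],[0,0,0],[0,0,0],[0,0,0],[0,0,0],[0,0,0],[0,0,0],[0,0,0],[0,0,0]],"offset":[[0.0294,0.0194,0],[0.0294,0.0194,0],[0.0294,0.0194,0],[0.0294,0.0194,0],[0.0294,0.0194,0],[0.0294,0.0194,0],[0.0294,0.0194,0],[0,0,0],[0,0,0]],"fingers":[0,0,0,0,0,0,0,0,0]}'
python3 - <<'E'
from h import *
c=imaging.capture("wrist"); cv2.imwrite("pics/w3.png",c["color"])
go(.6455,.0202,.0455,0)
for x in (.5694,.6694): print(px(c,(x,.09,.02)))
print(px(c,(.62,.0912,.02)))
E
```

```text
time_s: 5.47
tcp_pos: [0.6462, 0.0195, 0.102]
tcp_rot: [-3.141, 0.007, 0.002]
contact_force: [-0.1, 1.1, -1.3]
gripper_width: 0.451
t 5.52 tcp [0.6453 0.0205 0.1022] jaw yaw -0.2 w 0.447 F [-0.4  0.5 -2.9] j6 -0.15
 -> shift(tool, start axes) mm [ 0.4  0.3 56.7] world mm [  0.2  -0.3 -56.7] turn [-0.0005  0.002  -0.003 ]
    shift in final axes mm [ 0.2  0.3 56.7]
(np.float64(144.18819759909067), np.float64(117.83963454547468))
(np.float64(318.0702860722056), np.float64(117.00449839273062))
(np.float64(232.0210139352955), np.float64(115.23903593880202))
```

View pics/w3.png

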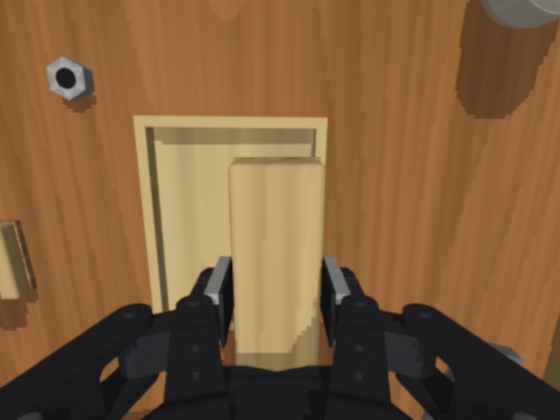

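The tray's wall edges sit at columns 135–148 and 316–327, mid 231, as predicted. The block is over the right-hand row. Lowering.

```bash
python3 -m handwheel '{"rotation":[[0,0,0],[0,0,0],[0,0,0],[0,0,0],[0,0,0],[0,0,0]],"offset":[[0,0,0.022],[0,0,0.018],[0,0,0.008],[0,0,0.005],[0,0,0.003],[0,0,0]],"fingers":[0,0,0,0,0,0]}'
```

```text
time_s: 6.02
tcp_pos: [0.6456, 0.021, 0.0475]
tcp_rot: [3.142, -0.0, 0.0]
contact_force: [0.1, -0.5, -2.1]
gripper_width: 0.447
```

```bash
python3 -m handwheel '{"rotation":[[0,0,0],[0,0,0],[0,0,0]],"offset":[[0,0,0.001],[0,0,0.0007],[0,0,0]],"fingers":[0,0,0]}'; python3 -m handwheel '{"rotation":[[0,0,0],[0,0,0],[0,0,0],[0,0,0],[0,0,0],[0,0,0],[0,0,0],[0,0,0],[0,0,0]],"offset":[[0,0,0],[0,0,0],[0,0,0],[0,0,0],[0,0,-0.01],[0,0,-0.025],[0,0,-0.035],[0,0,-0.035],[0,0,0]],"fingers":[0.5,0.55,0.6,0.6,0.65,1,1,1,1]}'
python3 - <<'E'
from h import *
c=imaging.capture("top"); cv2.imwrite("pics/t2.png",cv2.resize(c["color"][120:260,140:420],None,fx=2.8,fy=2.8,interpolation=cv2.INTER_CUBIC))
go(.435,.337,.16,-26)
E
```

```text
time_s: 6.27
tcp_pos: [0.6459, 0.0207, 0.0461]
tcp_rot: [3.142, -0.0, 0.001]
contact_force: [0.4, -0.1, -1.7]
gripper_width: 0.448
time_s: 7.02
tcp_pos: [0.6482, 0.0204, 0.159]
tcp_rot: [3.14, 0.0, 0.02]
contact_force: [0.4, -0.3, 0.8]
gripper_width: 0.997
t 7.07 tcp [0.6472 0.0205 0.1555] jaw yaw 0.0 w 1.001 F [-0.4 -0.5 -0.6] j6 -0.15
 -> shift(tool, start axes) mm [-212.1 -316.5   -6.7] world mm [-212.2  316.5    4.5] turn [-0.0006 -0.0087  0.4539]
    shift in final axes mm [-329.4 -191.4   -4.5]
```

```bash
python3 -m handwheel '{"rotation":[[0,0,0],[0,0,0],[0,0,0],[0,0,0],[0,0,0],[0,0,0],[0,0,0],[0,0,0],[0,0,0],[0,0,0]],"offset":[[-0.0212,-0.0316,0],[-0.0212,-0.0316,0],[-0.0212,-0.0316,0],[-0.0212,-0.0316,0],[-0.0212,-0.0316,0],[-0.0212,-0.0316,0],[-0.0212,-0.0316,0],[-0.0212,-0.0316,0],[-0.0212,-0.0316,0],[-0.0212,-0.0316,0]],"fingers":[1,1,1,1,1,1,1,1,1,1]}'
python3 -m handwheel '{"rotation":[[0,0,0.113],[0,0,0.113],[0,0,0.113],[0,0,0.113],[0,0,0]],"offset":[[0,0,0],[0,0,0],[0,0,0],[0,0,0],[0,0,0]],"fingers":[1,1,1,1,1]}'
python3 - <<'E'
from h import *
c=imaging.capture("wrist"); w=c["color"]; t=imaging.capture("top")["color"][130:250,150:330]
t=cv2.resize(t,(560,373)); cv2.imwrite("pics/w4.png",cv2.resize(np.vstack([w,t]),None,fx=.75,fy=.75))
cv2.imwrite("pics/w4raw.png",w)
go(.435,.337,.16,-26)
print(px(c,(.435,.337,.052)),px(c,(.435,.337,0)))
E
```

```text
time_s: 7.9
tcp_pos: [0.4321, 0.3378, 0.1503]
tcp_rot: [3.141, -0.0, -0.001]
contact_force: [1.1, 0.0, -0.1]
gripper_width: 1.002
time_s: 8.32
tcp_pos: [0.4333, 0.3366, 0.1502]
tcp_rot: [3.06, -0.71, -0.001]
contact_force: [-0.4, 0.3, -0.2]
gripper_width: 1.003
t 8.42 tcp [0.4335 0.3365 0.1503] jaw yaw -25.7 w 1.000 F [-0.3 -0.2  0.6] j6 0.89
 -> shift(tool, start axes) mm [ 1.1 -1.1 -9.7] world mm [1.5 0.5 9.7] turn [0.0006 0.0005 0.0053]
    shift in final axes mm [ 1.1 -1.1 -9.7]
(np.float64(279.63153930213093), np.float64(223.36919558983172)) (np.float64(279.19920343567225), np.float64(204.56950599106935))
```

View pics/w4.png

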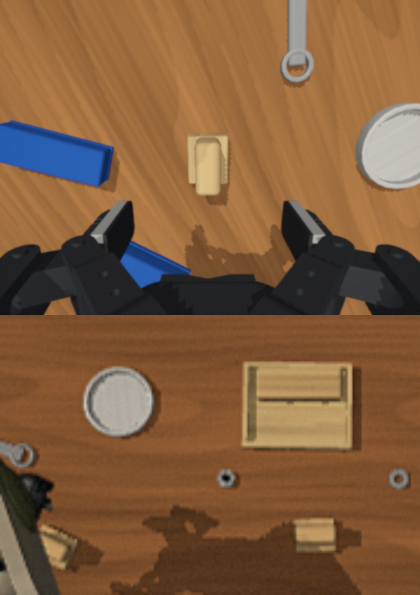

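The wrist view shows the sander's rib upright in the image at about (277,222), within 2 mm of the estimate and aligned with the jaws. The inset shows the long block lying flat in the far row of the tray. Grasping the rib high.

```bash
python3 -m handwheel '{"rotation":[[0,0,0],[0,0,0],[0,0,0],[0,0,0],[0,0,0],[0,0,0],[0,0,0],[0,0,0],[0,0,0],[0,0,0]],"offset":[[-0.001,0,0.035],[0,0,0.035],[0,0,0.02],[0,0,0.008],[0,0,0],[0,0,0],[0,0,0],[0,0,0],[0,0,0],[0,0,0]],"fingers":[1,1,1,1,1,0.3,0,0,0,0]}'
python3 -m handwheel '{"rotation":[[0,0,0],[0,0,0],[0,0,0],[0,0,0],[0,0,0],[0,0,0]],"offset":[[0,0,0],[0,0,0],[0,0,0],[0,0,0],[0,0,0],[0,0,0]],"fingers":[0,0,0,0,0,0]}'
python3 -m handwheel '{"rotation":[[0,0,0],[0,0,0],[0,0,0],[0,0,0]],"offset":[[0,0,-0.015],[0,0,-0.025],[0,0,-0.025],[0,0,0]],"fingers":[0,0,0,0]}'
python3 - <<'E'
from h import *
c=imaging.capture("wrist"); cv2.imwrite("pics/w5.png",c["color"])
go(.5935,.0505,.12,0)
E
```

```text
time_s: 9.25
tcp_pos: [0.433, 0.3372, 0.0534]
tcp_rot: [-3.061, 0.703, -0.002]
contact_force: [0.3, 0.5, -0.9]
gripper_width: 0.299
time_s: 9.75
tcp_pos: [0.4332, 0.3373, 0.0535]
tcp_rot: [-3.061, 0.704, -0.002]
contact_force: [-1.5, -0.1, 6.2]
gripper_width: 0.27
time_s: 10.08
tcp_pos: [0.4343, 0.338, 0.1219]
tcp_rot: [-3.057, 0.702, -0.009]
contact_force: [0.3, 0.3, -0.5]
gripper_width: 0.265
t 10.13 tcp [0.4336 0.3376 0.1197] jaw yaw -25.9 w 0.268 F [ 0.7  0.3 -2.2] j6 0.90
 -> shift(tool, start axes) mm [ 2.692e+02  1.885e+02 -2.000e-01] world mm [ 159.9 -287.1    0.3] turn [-0.003  -0.0037 -0.4518]
    shift in final axes mm [159.9 287.1  -0.3]
```

View pics/w5.png

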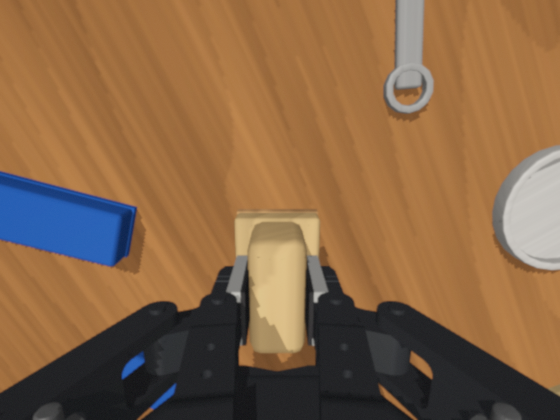

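Sander held square at (277,285). Turning and carrying it to the near row, left half.

```bash
python3 -m handwheel '{"rotation":[[0,0,-0.113],[0,0,-0.113],[0,0,-0.113],[0,0,-0.113],[0,0,0]],"offset":[[0,0,0],[0,0,0],[0,0,0],[0,0,0],[0,0,0]],"fingers":[0,0,0,0,0]}'
python3 -m handwheel '{"rotation":[[0,0,0],[0,0,0],[0,0,0],[0,0,0],[0,0,0],[0,0,0],[0,0,0],[0,0,0],[0,0,0],[0,0,0]],"offset":[[0.02,0.0359,0],[0.02,0.0359,0],[0.02,0.0359,0],[0.02,0.0359,0],[0.02,0.0359,0],[0.02,0.0359,0],[0.02,0.0359,0],[0.02,0.0359,0],[0,0,0],[0,0,0]],"fingers":[0,0,0,0,0,0,0,0,0,0]}'
python3 - <<'E'
from h import *
c=imaging.capture("wrist"); o=get_obs(); cv2.imwrite("pics/w6.png",c["color"])
M=Ro.from_rotvec(o["tcp_rot"]).as_matrix()
print("far base top edge, tool axes",(M.T@(ray(c,277,212,o["tcp_pos"][2]-.0355)-o["tcp_pos"])*1e3).round(1))
for u in (235,319): print((M.T@(ray(c,u,214,o["tcp_pos"][2]-.0355)-o["tcp_pos"])*1e3).round(1))
print("exp inner corners px",px(c,(.5694,.0852,.02)),px(c,(.6694,.0852,.02)))
go(.5935,.0505,.062,0)
E
```

```text
time_s: 10.55
tcp_pos: [0.4323, 0.3369, 0.1165]
tcp_rot: [3.141, 0.006, -0.003]
contact_force: [-0.2, 0.3, -1.3]
gripper_width: 0.269
time_s: 11.38
tcp_pos: [0.5931, 0.048, 0.1164]
tcp_rot: [-3.141, 0.01, 0.002]
contact_force: [-0.5, 0.9, -1.7]
gripper_width: 0.269
far base top edge, tool axes [  0.2 -25.3  35.5]
[-19.8 -24.3  35.6]
[ 20.2 -24.3  35.5]
exp inner corners px (np.float64(241.00228365716353), np.float64(171.4565135246629)) (np.float64(396.4536142192981), np.float64(170.47864578966417))
t 11.43 tcp [0.5924 0.0495 0.1166] jaw yaw -0.2 w 0.266 F [-1.  -0.5 -2.4] j6 -0.11
 -> shift(tool, start axes) mm [ 1.3 -1.  54.6] world mm [  1.1   1.  -54.6] turn [-0.0005  0.002  -0.0041]
    shift in final axes mm [ 1.1 -1.  54.6]
```

View pics/w6.png

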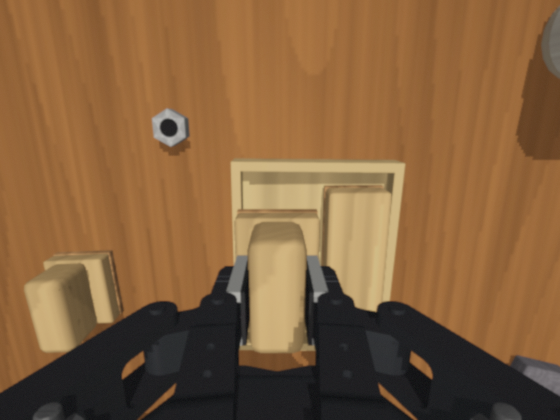

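The sander hangs over the free near row, between the tray's left wall (column 242) and the block (column 325). Lowering and releasing.

```bash
python3 -m handwheel '{"rotation":[[0,0,0],[0,0,0],[0,0,0],[0,0,0],[0,0,0],[0,0,0],[0,0,0]],"offset":[[0.001,-0.001,0.022],[0,0,0.018],[0,0,0.008],[0,0,0.005],[0,0,0.002],[0,0,0.001],[0,0,0]],"fingers":[0,0,0,0,0,0,0]}'
python3 -m handwheel '{"rotation":[[0,0,0],[0,0,0],[0,0,0],[0,0,0],[0,0,0],[0,0,0],[0,0,0],[0,0,0],[0,0,0]],"offset":[[0,0,0],[0,0,0],[0,0,0],[0,0,0],[0,0,-0.01],[0,0,-0.025],[0,0,-0.03],[0,0,-0.03],[0,0,0]],"fingers":[0.3,0.36,0.4,0.4,0.45,0.8,1,1,1]}'
python3 - <<'E'
from h import *
go(.4485,-.0038,.15,0)
E
```

```text
time_s: 12.02
tcp_pos: [0.594, 0.0512, 0.0622]
tcp_rot: [3.141, 0.0, 0.001]
contact_force: [-0.2, 0.1, -1.1]
gripper_width: 0.266
time_s: 12.77
tcp_pos: [0.596, 0.0508, 0.1634]
tcp_rot: [3.14, 0.0, 0.017]
contact_force: [0.7, -0.6, 1.2]
gripper_width: 0.981
t 12.77 tcp [0.596  0.0508 0.1634] jaw yaw 0.0 w 0.981 F [ 0.7 -0.6  1.2] j6 -0.11
 -> shift(tool, start axes) mm [-147.6   54.5   11.9] world mm [-147.5  -54.6  -13.4] turn [ 0.0012 -0.0109  0.0001]
    shift in final axes mm [-147.5   54.6   13.4]
```

```bash
python3 -m handwheel '{"rotation":[[0,0,0],[0,0,0],[0,0,0],[0,0,0],[0,0,0],[0,0,0]],"offset":[[-0.0368,0.0137,0.002],[-0.0368,0.0137,0.002],[-0.0368,0.0137,0.002],[-0.0368,0.0137,0.002],[0,0,0],[0,0,0]],"fingers":[1,1,1,1,1,1]}'
python3 - <<'E'
from h import *
c=imaging.capture("wrist"); cv2.imwrite("pics/w7.png",c["color"])
go(.4485,-.0038,.0535,0)
print(px(c,(.4485,-.0038,.052)))
E
```

```text
time_s: 13.27
tcp_pos: [0.4453, -0.0042, 0.1493]
tcp_rot: [3.142, -0.003, 0.0]
contact_force: [0.3, -1.0, -0.5]
gripper_width: 0.999
t 13.32 tcp [ 0.4469 -0.0042  0.1494] jaw yaw -0.1 w 0.999 F [ 1.5 -0.3  0.2] j6 -0.27
 -> shift(tool, start axes) mm [ 1.5 -0.4 95.9] world mm [  1.6   0.4 -95.9] turn [ 0.0004 -0.0017 -0.001 ]
    shift in final axes mm [ 1.6 -0.4 95.9]
(np.float64(282.50976302531507), np.float64(225.26170522879394))
```

View pics/w7.png

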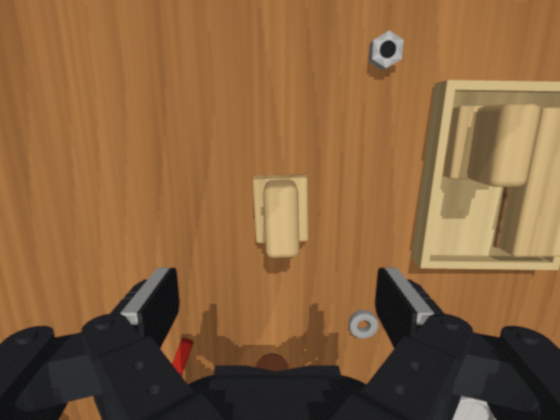

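Rib top at about (281,219), some 3 mm ahead of the estimate and aligned. Sander A is seated in the tray at the upper right. Grasping.

```bash
python3 -m handwheel '{"rotation":[[0,0,0],[0,0,0],[0,0,0],[0,0,0],[0,0,0],[0,0,0],[0,0,0],[0,0,0],[0,0,0],[0,0,0]],"offset":[[0.001,-0.003,0.035],[0,0,0.034],[0,0,0.019],[0,0,0.008],[0,0,0],[0,0,0],[0,0,0],[0,0,0],[0,0,0],[0,0,0]],"fingers":[1,1,1,1,1,0.3,0,0,0,0]}'
python3 -m handwheel '{"rotation":[[0,0,0],[0,0,0],[0,0,0],[0,0,0],[0,0,0],[0,0,0]],"offset":[[0,0,0],[0,0,0],[0,0,0],[0,0,0],[0,0,0],[0,0,0]],"fingers":[0,0,0,0,0,0]}'
python3 -m handwheel '{"rotation":[[0,0,0],[0,0,0],[0,0,0],[0,0,0],[0,0,0]],"offset":[[0,0,-0.015],[0,0,-0.025],[0,0,-0.03],[0,0,0],[0,0,0]],"fingers":[0,0,0,0,0]}'
python3 - <<'E'
from h import *
c=imaging.capture("wrist"); o=get_obs(); cv2.imwrite("pics/w8.png",c["color"])
M=Ro.from_rotvec(o["tcp_rot"]).as_matrix()
h=cv2.cvtColor(c["color"],cv2.COLOR_BGR2HSV); m=cv2.inRange(h,(14,60,150),(26,145,255))[150:235,200:350]
ys,xs=np.nonzero(m); print("rows from",ys.min()+150,"cols",xs.min()+200,xs.max()+200)
print("far base top edge, tool axes",(M.T@(ray(c,277,ys.min()+150,o["tcp_pos"][2]-.0355)-o["tcp_pos"])*1e3).round(1))
go(.5945,-.0100,.128,0)
E
```

```text
time_s: 14.15
tcp_pos: [0.4479, -0.0009, 0.0533]
tcp_rot: [3.141, -0.0, 0.002]
contact_force: [0.2, -0.5, 0.1]
gripper_width: 0.299
time_s: 14.65
tcp_pos: [0.448, -0.001, 0.0534]
tcp_rot: [3.141, 0.0, 0.002]
contact_force: [-0.3, 0.6, 6.6]
gripper_width: 0.269
time_s: 15.07
tcp_pos: [0.448, -0.001, 0.1238]
tcp_rot: [3.141, 0.0, 0.005]
contact_force: [-0.6, -0.1, -2.2]
gripper_width: 0.269
rows from 208 cols 233 319
far base top edge, tool axes [  0.1 -28.3  35.5]
t 15.12 tcp [ 0.4474 -0.0008  0.1227] jaw yaw 0.0 w 0.267 F [-0.9 -0.  -2.3] j6 -0.27
 -> shift(tool, start axes) mm [147.1   9.2  -5.2] world mm [147.1  -9.2   5.3] turn [ 0.0002 -0.0006  0.    ]
    shift in final axes mm [147.1   9.2  -5.3]
```

```bash
python3 -m handwheel '{"rotation":[[0,0,0],[0,0,0],[0,0,0],[0,0,0],[0,0,0],[0,0,0]],"offset":[[0.0368,0.0029,-0.001],[0.0368,0.0029,0],[0.0368,0.0029,0],[0.0368,0.0029,0],[0,0,0],[0,0,0]],"fingers":[0,0,0,0,0,0]}'
python3 - <<'E'
from h import *
c=imaging.capture("wrist"); cv2.imwrite("pics/w8.png",c["color"])
go(.5945,-.0125,.061,0)
E
```

```text
time_s: 15.62
tcp_pos: [0.5952, -0.0125, 0.1212]
tcp_rot: [-3.141, -0.0, 0.005]
contact_force: [-0.1, 0.3, -1.9]
gripper_width: 0.264
t 15.67 tcp [ 0.594  -0.0123  0.1216] jaw yaw 0.0 w 0.268 F [-0.2  0.1 -0.7] j6 -0.22
 -> shift(tool, start axes) mm [ 0.7  0.2 60.6] world mm [  0.5  -0.2 -60.6] turn [-0.0008  0.0038  0.0001]
    shift in final axes mm [ 0.5  0.2 60.6]
```

View pics/w8.png

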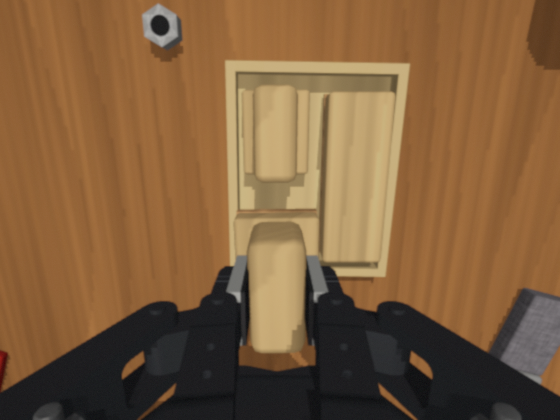

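Sander A lies square in the tray at (276,132) and the block runs along the right wall. B is lined up below A with clearance. Lowering.

```bash
python3 -m handwheel '{"rotation":[[0,0,0],[0,0,0],[0,0,0],[0,0,0],[0,0,0],[0,0,0],[0,0,0]],"offset":[[0,0,0.026],[0,0,0.019],[0,0,0.008],[0,0,0.005],[0,0,0.002],[0,0,0.001],[0,0,0]],"fingers":[0,0,0,0,0,0,0]}'
python3 -m handwheel '{"rotation":[[0,0,0],[0,0,0],[0,0,0],[0,0,0],[0,0,0],[0,0,0],[0,0,0],[0,0,0],[0,0,0]],"offset":[[0,0,0],[0,0,0],[0,0,0],[0,0,0],[0,0,-0.01],[0,0,-0.025],[0,0,-0.03],[0,0,-0.03],[0,0,0]],"fingers":[0.3,0.36,0.4,0.4,0.45,0.8,1,1,1]}'
python3 - <<'E'
from h import *
go(.4485,-.341,.16)
E
```

```text
time_s: 16.25
tcp_pos: [0.595, -0.0125, 0.0633]
tcp_rot: [3.141, -0.0, 0.002]
contact_force: [0.5, -0.6, -0.5]
gripper_width: 0.268
time_s: 17.0
tcp_pos: [0.5969, -0.0128, 0.1644]
tcp_rot: [3.139, 0.0, 0.017]
contact_force: [0.4, 0.3, 1.3]
gripper_width: 0.982
t 17.00 tcp [ 0.5969 -0.0128  0.1644] jaw yaw 0.0 w 0.982 F [0.4 0.3 1.3] j6 -0.22
 -> shift(tool, start axes) mm [-148.5  328.1    3.6] world mm [-148.4 -328.2   -4.4] turn [ 0.0024 -0.0107 -0.    ]
    shift in final axes mm [-148.5  328.1    4.4]
```

```bash
python3 -m handwheel '{"rotation":[[0,0,0],[0,0,0],[0,0,0],[0,0,0],[0,0,0],[0,0,0],[0,0,0],[0,0,0],[0,0,0],[0,0,0]],"offset":[[-0.0165,0.0365,0],[-0.0165,0.0365,0],[-0.0165,0.0365,0],[-0.0165,0.0365,0],[-0.0165,0.0365,0],[-0.0165,0.0365,0],[-0.0165,0.0365,0],[-0.0165,0.0365,0],[-0.0165,0.0365,0],[0,0,0]],"fingers":[1,1,1,1,1,1,1,1,1,1]}'
python3 - <<'E'
from h import *
c=imaging.capture("wrist"); w=c["color"]; t=imaging.capture("top")["color"][130:250,150:330]
cv2.imwrite("pics/w9.png",cv2.resize(np.vstack([w,cv2.resize(t,(560,373))]),None,fx=.75,fy=.75))
go(.4485,-.341,.037,0)
print(px(c,(.4485,-.341,.045)),px(c,(.4485,-.341,.057)))
h=cv2.cvtColor(w,cv2.COLOR_BGR2HSV)
m=cv2.inRange(h,(0,0,0),(180,255,60)); m[300:]=0; m[:, :180]=0; m[:,380:]=0; m[260:,:]=0
k=max(cv2.findContours(m,cv2.RETR_EXTERNAL,cv2.CHAIN_APPROX_NONE)[0],key=cv2.contourArea)
(u,v),r=cv2.minEnclosingCircle(k); print("black disc px",u,v,r,ray(c,u,v,.045))
E
```

```text
time_s: 17.83
tcp_pos: [0.4437, -0.3469, 0.158]
tcp_rot: [3.139, -0.009, 0.0]
contact_force: [-0.1, -0.3, -0.3]
gripper_width: 1.003
t 17.93 tcp [ 0.4456 -0.342   0.1578] jaw yaw -0.2 w 1.000 F [-0.7  0.4  0.8] j6 -0.86
 -> shift(tool, start axes) mm [  2.9  -1.  120.8] world mm [   2.9    1.  -120.8] turn [-0.0001 -0.0002 -0.0027]
    shift in final axes mm [  2.9  -1.  120.8]
(np.float64(284.4092435055109), np.float64(210.91978093571248)) (np.float64(284.79802479449256), np.float64(215.58028783502155))
black disc px 283.5 209.5 34.677181243896484 [ 0.44784789 -0.33994109  0.045     ]
```

View pics/w9.png

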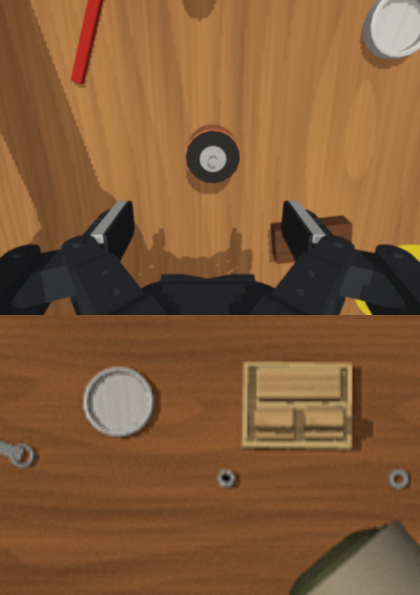

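The fat drum's disc is at (283,209), giving (0.448,-0.340), in agreement with the top view. The inset shows all three wooden pieces lying flat in the tray. Grasping the drum high.

```bash
python3 -m handwheel '{"rotation":[[0,0,0],[0,0,0],[0,0,0],[0,0,0],[0,0,0],[0,0,0],[0,0,0],[0,0,0],[0,0,0],[0,0,0]],"offset":[[0.002,-0.002,0.035],[0,0,0.035],[0,0,0.03],[0,0,0.015],[0,0,0.006],[0,0,0],[0,0,0],[0,0,0],[0,0,0],[0,0,0]],"fingers":[1,1,1,1,1,0.95,0.6,0.3,0,0]}'
python3 -m handwheel '{"rotation":[[0,0,0],[0,0,0],[0,0,0],[0,0,0],[0,0,0],[0,0,0]],"offset":[[0,0,0],[0,0,0],[0,0,0],[0,0,0],[0,0,0],[0,0,0]],"fingers":[0,0,0,0,0,0]}'
python3 -m handwheel '{"rotation":[[0,0,0],[0,0,0],[0,0,0],[0,0,0],[0,0,0],[0,0,0]],"offset":[[0,0,-0.015],[0,0,-0.025],[0,0,-0.03],[0,0,-0.03],[0,0,0],[0,0,0]],"fingers":[0,0,0,0,0,0]}'
python3 - <<'E'
from h import *
c=imaging.capture("wrist"); cv2.imwrite("pics/w10.png",c["color"])
go(.6243,.2535,.137,0)
E
```

```text
time_s: 18.77
tcp_pos: [0.449, -0.3393, 0.0385]
tcp_rot: [3.139, 0.0, 0.004]
contact_force: [1.0, 1.9, 5.7]
gripper_width: 0.622
time_s: 19.27
tcp_pos: [0.449, -0.3393, 0.0385]
tcp_rot: [3.139, 0.0, 0.004]
contact_force: [1.0, 1.4, 5.6]
gripper_width: 0.627
time_s: 19.77
tcp_pos: [0.4487, -0.3393, 0.1388]
tcp_rot: [3.138, 0.0, 0.005]
contact_force: [0.7, -0.4, -3.0]
gripper_width: 0.624
t 19.82 tcp [ 0.4482 -0.3388  0.1371] jaw yaw 0.0 w 0.623 F [ 0.4  0.  -2.2] j6 -0.86
 -> shift(tool, start axes) mm [ 1.761e+02 -5.923e+02 -2.000e-01] world mm [ 1.761e+02  5.923e+02 -1.000e-01] turn [ 0.0008 -0.0007  0.    ]
    shift in final axes mm [ 1.761e+02 -5.923e+02  1.000e-01]
```

View pics/w10.png

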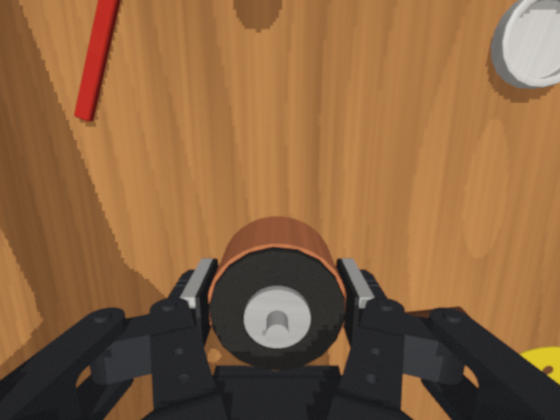

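Drum gripped squarely at (277,305). Carrying it to the larger dish.

```bash
python3 -m handwheel '{"rotation":[[0,0,0],[0,0,0],[0,0,0],[0,0,0],[0,0,0],[0,0,0],[0,0,0],[0,0,0],[0,0,0],[0,0,0]],"offset":[[0.006,-0.018,0],[0.011,-0.037,0],[0.011,-0.037,0],[0.011,-0.037,0],[0.011,-0.037,0],[0.011,-0.037,0],[0.011,-0.037,0],[0.011,-0.037,0],[0.011,-0.037,0],[0.011,-0.037,0]],"fingers":[0,0,0,0,0,0,0,0,0,0]}'
python3 -m handwheel '{"rotation":[[0,0,0],[0,0,0],[0,0,0],[0,0,0],[0,0,0],[0,0,0],[0,0,0],[0,0,0],[0,0,0]],"offset":[[0.011,-0.037,0],[0.011,-0.037,0],[0.011,-0.037,0],[0.011,-0.037,0],[0.011,-0.037,0],[0.011,-0.037,0],[0.004,-0.019,0],[0,0,0],[0,0,0]],"fingers":[0,0,0,0,0,0,0,0,0]}'
python3 - <<'E'
from h import *
c=imaging.capture("wrist"); cv2.imwrite("pics/w11.png",c["color"])
go(.6243,.2535,.0435,0)
print(px(c,(.6243,.2535+.046,.014)),px(c,(.6243-.046,.2535,.014)),px(c,(.6243+.046,.2535,.014)))
E
```

```text
time_s: 20.65
tcp_pos: [0.5528, 0.0141, 0.1353]
tcp_rot: [-3.141, 0.0, 0.004]
contact_force: [-0.1, 0.3, -1.1]
gripper_width: 0.624
time_s: 21.4
tcp_pos: [0.6225, 0.2539, 0.1346]
tcp_rot: [3.141, 0.003, -0.005]
contact_force: [0.3, -1.2, -2.3]
gripper_width: 0.623
t 21.45 tcp [0.6227 0.2528 0.1351] jaw yaw 0.0 w 0.621 F [ 0.1 -0.7 -1.5] j6 0.21
 -> shift(tool, start axes) mm [ 1.9 -0.8 91.6] world mm [  1.6   0.7 -91.6] turn [0.0009 0.0027 0.0004]
    shift in final axes mm [ 1.6 -0.7 91.6]
(np.float64(281.0201233518411), np.float64(154.18749177679263)) (np.float64(218.9605148049576), np.float64(216.48221413241035)) (np.float64(342.477559962921), np.float64(216.82546593194544))
```

View pics/w11.png

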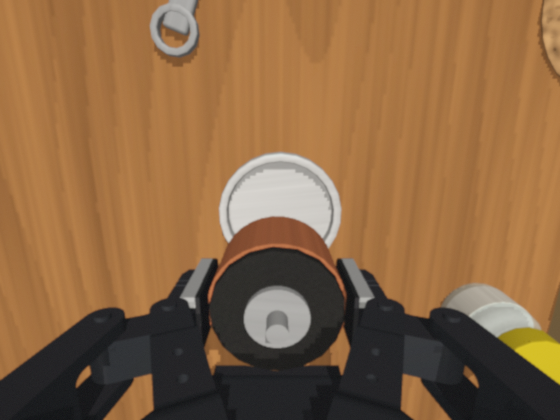

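Dish rim top at (280,154), exactly as predicted. Lowering.

```bash
python3 -m handwheel '{"rotation":[[0,0,0],[0,0,0],[0,0,0],[0,0,0],[0,0,0],[0,0,0],[0,0,0]],"offset":[[0.001,0,0.035],[0,0,0.03],[0,0,0.014],[0,0,0.007],[0,0,0.003],[0,0,0.0015],[0,0,0]],"fingers":[0,0,0,0,0,0,0]}'
```

```text
time_s: 22.03
tcp_pos: [0.6248, 0.2527, 0.0471]
tcp_rot: [-3.141, 0.001, -0.002]
contact_force: [0.5, 0.1, -1.6]
gripper_width: 0.628
```

```bash
python3 -m handwheel '{"rotation":[[0,0,0],[0,0,0],[0,0,0],[0,0,0]],"offset":[[0,0,0.0015],[0,0,0.001],[0,0,0],[0,0,0]],"fingers":[0,0,0,0]}'; python3 -m handwheel '{"rotation":[[0,0,0],[0,0,0],[0,0,0],[0,0,0],[0,0,0],[0,0,0],[0,0,0],[0,0,0],[0,0,0]],"offset":[[0,0,0],[0,0,0],[0,0,0],[0,0,0],[0,0,-0.01],[0,0,-0.025],[0,0,-0.035],[0,0,-0.035],[0,0,0]],"fingers":[0.68,0.74,0.8,0.8,0.85,1,1,1,1]}'
python3 - <<'E'
from h import *
go(.440,-.1634,.16)
E
```

```text
time_s: 22.37
tcp_pos: [0.6243, 0.2531, 0.044]
tcp_rot: [-3.142, -0.0, -0.001]
contact_force: [0.8, -0.1, -1.2]
gripper_width: 0.621
time_s: 23.12
tcp_pos: [0.6267, 0.2537, 0.1573]
tcp_rot: [-3.139, -0.0, -0.021]
contact_force: [0.9, 1.2, 0.8]
gripper_width: 1.0
t 23.12 tcp [0.6267 0.2537 0.1573] jaw yaw 0.0 w 1.000 F [0.9 1.2 0.8] j6 0.21
 -> shift(tool, start axes) mm [-186.7  417.    -6.3] world mm [-186.7 -417.1    2.7] turn [-0.0028 -0.0131  0.    ]
    shift in final axes mm [-186.8  417.1   -2.7]
```

```bash
python3 -m handwheel '{"rotation":[[0,0,0],[0,0,0],[0,0,0],[0,0,0],[0,0,0],[0,0,0],[0,0,0],[0,0,0],[0,0,0],[0,0,0]],"offset":[[-0.0156,0.0348,0],[-0.0156,0.0348,0],[-0.0156,0.0348,0],[-0.0156,0.0348,0],[-0.0156,0.0348,0],[-0.0156,0.0348,0],[-0.0156,0.0348,0],[-0.0156,0.0348,0],[-0.0156,0.0348,0],[-0.0156,0.0348,0]],"fingers":[1,1,1,1,1,1,1,1,1,1]}'
python3 -m handwheel '{"rotation":[[0,0,0],[0,0,0],[0,0,0],[0,0,0]],"offset":[[-0.0156,0.0348,0],[-0.0156,0.0348,0],[0,0,0],[0,0,0]],"fingers":[1,1,1,1]}'
python3 - <<'E'
from h import *
c=imaging.capture("wrist"); w=c["color"]; t=imaging.capture("top")["color"][130:250,150:330]
cv2.imwrite("pics/w12.png",cv2.resize(np.vstack([w,cv2.resize(t,(560,373))]),None,fx=.75,fy=.75))
go(.440,-.1634,.039,0)
h=cv2.cvtColor(w,cv2.COLOR_BGR2HSV)
m=cv2.inRange(h,(0,0,0),(180,255,60)); m[:, :180]=0; m[:,380:]=0; m[260:,:]=0
k=max(cv2.findContours(m,cv2.RETR_EXTERNAL,cv2.CHAIN_APPROX_NONE)[0],key=cv2.contourArea)
(u,v),r=cv2.minEnclosingCircle(k); print("black disc px",u,v,r,ray(c,u,v,.05),"exp",px(c,(.44,-.1634,.05)))
E
```

```text
time_s: 23.95
tcp_pos: [0.4674, -0.0964, 0.1494]
tcp_rot: [3.141, 0.0, 0.002]
contact_force: [1.1, -0.1, -0.2]
gripper_width: 1.003
time_s: 24.28
tcp_pos: [0.4366, -0.1662, 0.1492]
tcp_rot: [3.141, -0.006, 0.001]
contact_force: [0.3, -0.4, 0.1]
gripper_width: 0.997
t 24.38 tcp [ 0.4373 -0.1642  0.149 ] jaw yaw -0.0 w 0.999 F [-0.9 -1.   0.5] j6 -0.61
 -> shift(tool, start axes) mm [  2.7  -0.8 110. ] world mm [   2.7    0.8 -110. ] turn [ 0.0001 -0.0006 -0.    ]
    shift in final axes mm [  2.7  -0.8 110. ]
black disc px 281.43939208984375 216.85984802246094 20.15632438659668 [ 0.43919058 -0.16048786  0.05      ] exp (np.float64(282.62892323289276), np.float64(220.96461294186133))
```

View pics/w12.png

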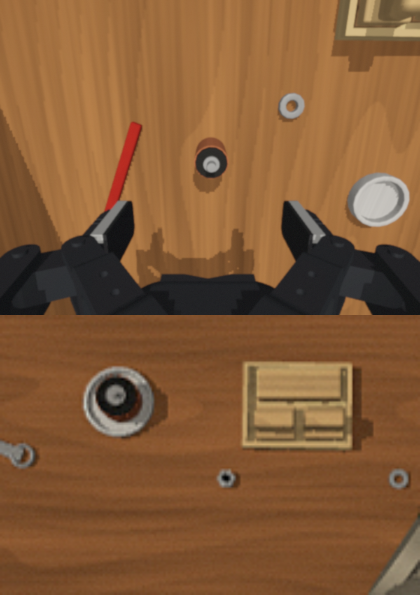

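The fat drum stands in the larger dish (inset). The slim drum's disc is at (281,217), giving (0.439,-0.160), and the red pencil is well clear of the fingers. Grasping.

```bash
python3 -m handwheel '{"rotation":[[0,0,0],[0,0,0],[0,0,0],[0,0,0],[0,0,0],[0,0,0],[0,0,0],[0,0,0],[0,0,0],[0,0,0]],"offset":[[0.002,-0.0035,0.035],[0,0,0.035],[0,0,0.025],[0,0,0.01],[0,0,0.005],[0,0,0],[0,0,0],[0,0,0],[0,0,0],[0,0,0]],"fingers":[1,1,1,1,1,0.95,0.6,0.4,0.3,0.2]}'
python3 -m handwheel '{"rotation":[[0,0,0],[0,0,0],[0,0,0],[0,0,0],[0,0,0],[0,0,0],[0,0,0]],"offset":[[0,0,0],[0,0,0],[0,0,0],[0,0,0],[0,0,0],[0,0,0],[0,0,0]],"fingers":[0.1,0,0,0,0,0,0]}'
python3 -m handwheel '{"rotation":[[0,0,0],[0,0,0],[0,0,0],[0,0,0],[0,0,0],[0,0,0]],"offset":[[0,0,-0.015],[0,0,-0.025],[0,0,-0.03],[0,0,-0.03],[0,0,0],[0,0,0]],"fingers":[0,0,0,0,0,0]}'
python3 - <<'E'
from h import *
c=imaging.capture("wrist"); cv2.imwrite("pics/w13.png",c["color"])
go(.6284,-.2181,.137,0)
E
```

```text
time_s: 25.22
tcp_pos: [0.4394, -0.1612, 0.0393]
tcp_rot: [3.141, 0.0, 0.002]
contact_force: [-0.0, -0.4, 0.1]
gripper_width: 0.394
time_s: 25.8
tcp_pos: [0.4394, -0.1612, 0.0395]
tcp_rot: [3.141, -0.0, 0.002]
contact_force: [-0.4, 0.4, 8.2]
gripper_width: 0.361
time_s: 26.3
tcp_pos: [0.4394, -0.1613, 0.1399]
tcp_rot: [3.14, -0.0, 0.005]
contact_force: [-0.6, -0.5, -1.1]
gripper_width: 0.36
t 26.35 tcp [ 0.4389 -0.161   0.1387] jaw yaw -0.0 w 0.358 F [-0.8 -0.1 -1. ] j6 -0.61
 -> shift(tool, start axes) mm [189.5  57.1   1.7] world mm [189.5 -57.1  -1.7] turn [ 0.0003 -0.0004 -0.    ]
    shift in final axes mm [189.5  57.1   1.7]
```

View pics/w13.png

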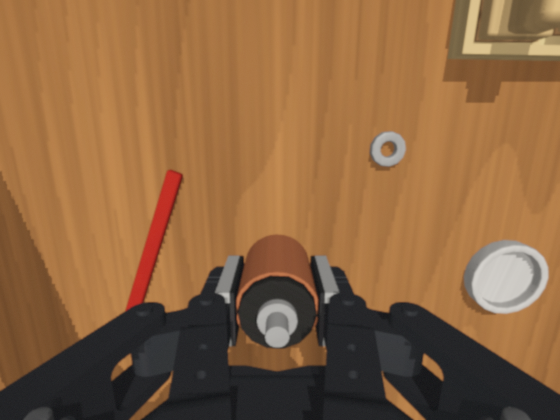

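The slim drum is held upright at (277,310). That was the 16th view, so the remaining checks are numeric.

```bash
python3 -m handwheel '{"rotation":[[0,0,0],[0,0,0],[0,0,0],[0,0,0],[0,0,0],[0,0,0],[0,0,0]],"offset":[[0.0379,0.0114,0],[0.0379,0.0114,0],[0.0379,0.0114,0],[0.0379,0.0114,0],[0.0379,0.0114,0],[0,0,0],[0,0,0]],"fingers":[0,0,0,0,0,0,0]}'
python3 - <<'E'
from h import *
c=imaging.capture("wrist"); h=cv2.cvtColor(c["color"],cv2.COLOR_BGR2HSV)
m=cv2.inRange(h,(0,0,110),(180,60,255)); m[235:]=0
for k in cv2.findContours(m,cv2.RETR_EXTERNAL,cv2.CHAIN_APPROX_NONE)[0]:
    if cv2.contourArea(k)<200: continue
    x,y,w,hh=cv2.boundingRect(k); print("alu bbox",x,y,w,hh)
    P=np.array([ray(c,u,v,.014)[:2] for u,v in k[:,0]]); P=P[P[:,1]>P[:,1].max()-.025]
    A=np.c_[2*P,np.ones(len(P))]; s=np.linalg.lstsq(A,(P**2).sum(1),rcond=None)[0]
    print("rim circle",s[:2],"r",np.sqrt(s[2]+s[0]**2+s[1]**2))
go(.6284,-.2181,.0445,0)
print(px(c,(.6284,-.2181+.031,.014)),px(c,(.6284-.031,-.2181,.014)),px(c,(.6284+.031,-.2181,.014)))
E
```

```text
time_s: 26.93
tcp_pos: [0.629, -0.2181, 0.1354]
tcp_rot: [-3.14, -0.0, 0.005]
contact_force: [-0.6, 0.3, -1.3]
gripper_width: 0.358
alu bbox 237 173 82 62
rim circle [ 0.62849814 -0.21532305] r 0.029405884475307637
alu bbox 105 46 37 41
rim circle [ 0.5256602  -0.11436869] r 0.011972727596766135
alu bbox 465 0 95 165
rim circle [ 0.7958387 -0.0907501] r 0.014832887918991828
t 26.98 tcp [ 0.6279 -0.2177  0.1361] jaw yaw 0.0 w 0.356 F [-0.1  0.5 -0.6] j6 -0.51
 -> shift(tool, start axes) mm [ 0.8  0.6 91.6] world mm [  0.5  -0.4 -91.6] turn [-0.0021  0.0038  0.0001]
    shift in final axes mm [ 0.5  0.4 91.6]
(np.float64(277.619522650962), np.float64(175.02568947735142)) (np.float64(236.10275512305162), np.float64(216.24142241800072)) (np.float64(319.08594313807146), np.float64(216.35837091756278))
```

```bash
python3 -m handwheel '{"rotation":[[0,0,0],[0,0,0],[0,0,0],[0,0,0],[0,0,0],[0,0,0],[0,0,0]],"offset":[[0.0005,-0.0005,0.035],[0,0,0.03],[0,0,0.014],[0,0,0.006],[0,0,0.003],[0,0,0.001],[0,0,0]],"fingers":[0,0,0,0,0,0,0]}'
python3 -m handwheel '{"rotation":[[0,0,0],[0,0,0],[0,0,0],[0,0,0]],"offset":[[0,0,0.0015],[0,0,0],[0,0,0],[0,0,0]],"fingers":[0,0,0,0]}'
```

```text
time_s: 27.57
tcp_pos: [0.6292, -0.2178, 0.0507]
tcp_rot: [3.141, -0.0, 0.002]
contact_force: [-0.1, -0.5, -0.7]
gripper_width: 0.365
time_s: 27.9
tcp_pos: [0.6292, -0.2177, 0.0485]
tcp_rot: [3.141, 0.0, 0.001]
contact_force: [0.2, -0.3, -1.7]
gripper_width: 0.361
```

Another 3.5–4 mm to go.

```bash
python3 -m handwheel '{"rotation":[[0,0,0],[0,0,0],[0,0,0],[0,0,0],[0,0,0]],"offset":[[0,0,0.002],[0,0,0.001],[0,0,0.0005],[0,0,0],[0,0,0]],"fingers":[0,0,0,0,0]}'; python3 -m handwheel '{"rotation":[[0,0,0],[0,0,0],[0,0,0],[0,0,0],[0,0,0],[0,0,0],[0,0,0],[0,0,0],[0,0,0],[0,0,0]],"offset":[[0,0,0],[0,0,0],[0,0,0],[0,0,0],[0,0,-0.01],[0,0,-0.025],[0,0,-0.035],[0,0,-0.035],[0,0,-0.035],[0,0,0]],"fingers":[0.4,0.46,0.52,0.55,0.6,0.8,1,1,1,1]}'
python3 - <<'E'
from h import *
go(.44,-.3,.2)
E
```

```text
time_s: 28.32
tcp_pos: [0.6291, -0.2176, 0.0446]
tcp_rot: [-3.142, -0.0, 0.0]
contact_force: [-0.2, 0.5, 0.2]
gripper_width: 0.364
time_s: 29.15
tcp_pos: [0.6311, -0.2186, 0.1936]
tcp_rot: [3.135, 0.0, 0.019]
contact_force: [0.4, -0.1, 0.6]
gripper_width: 0.999
t 29.15 tcp [ 0.6311 -0.2186  0.1936] jaw yaw 0.0 w 0.999 F [ 0.4 -0.1  0.6] j6 -0.51
 -> shift(tool, start axes) mm [-191.    81.5   -8.2] world mm [-191.1  -81.4    6.4] turn [ 0.0068 -0.0121 -0.    ]
    shift in final axes mm [-191.1   81.4   -6.4]
```

Backing clear so both fixed cameras can see everything, then a numeric check of all pieces.

```bash
python3 -m handwheel '{"rotation":[[0,0,0],[0,0,0],[0,0,0],[0,0,0],[0,0,0],[0,0,0],[0,0,0],[0,0,0],[0,0,0],[0,0,0]],"offset":[[-0.026,0.03,0],[-0.026,0.03,0],[-0.026,0.03,0],[-0.026,0.03,0],[-0.026,0.03,0],[-0.026,0.03,0],[-0.026,0.03,0],[-0.026,0.02,0],[0,0,0],[0,0,0]],"fingers":[1,1,1,1,1,1,1,1,1,1]}'
python3 - <<'E'
from h import *
for n in ("top","scene"):
    c=imaging.capture(n); im=c["color"]; h=cv2.cvtColor(im,cv2.COLOR_BGR2HSV); cv2.imwrite(f"pics/final_{n}.png",im)
    for name,(X,Y),z,r in (("fat",(.6243,.2535),.050,.046),("slim",(.6285,-.217),.055,.031)):
        u0,v0=px(c,(X,Y,z)); roi=np.zeros(im.shape[:2],np.uint8); cv2.circle(roi,(int(u0),int(v0)),int(r*450),255,-1)
        m=cv2.inRange(h,(0,0,0),(180,255,60))&roi
        st=[k for k in cv2.findContours(m,cv2.RETR_EXTERNAL,cv2.CHAIN_APPROX_NONE)[0] if cv2.contourArea(k)>15]
        if st:
            k=max(st,key=cv2.contourArea)
            (u,v),(w,l),a=cv2.minAreaRect(k); print(n,name,"black top px",round(u),round(v),"size",round(w,1),round(l,1),"world at top height",ray(c,u,v,z).round(4),"dish",X,Y)
c=imaging.capture("top"); h=cv2.cvtColor(c["color"],cv2.COLOR_BGR2HSV); 
# wooden pieces: bright tops inside the tray
u0,v0=px(c,(.6694,.0852,.02)); u1,v1=px(c,(.5694,-.0448,.02)); 
g=h[int(v0)-3:int(v1)+4,int(u0)-3:int(u1)+4,2]; print(g.shape)
for r in g[::2]: print(" ".join("%3d"%x for x in r[::2]))
print([int(q) for q in (u0,v0,u1,v1)])
go(.44,-.3,.2)
E
```

```text
time_s: 29.98
tcp_pos: [0.4198, -0.4487, 0.1851]
tcp_rot: [3.141, -0.005, 0.001]
contact_force: [0.7, 0.4, 1.0]
gripper_width: 0.999
top fat black top px 200 166 size 19.2 17.0 world at top height [0.6202 0.2469 0.05  ] dish 0.6243 0.2535
top slim black top px 357 163 size 9.2 8.5 world at top height [ 0.6281 -0.2175  0.055 ] dish 0.6285 -0.217
scene fat black top px 367 271 size 21.2 20.5 world at top height [0.6286 0.2501 0.05  ] dish 0.6243 0.2535
scene slim black top px 163 277 size 9.7 12.1 world at top height [ 0.6328 -0.2156  0.055 ] dish 0.6285 -0.217
(40, 49)
120 119 118 117 111 113 113 108 112 112 114 113 115 115 116 115 116 118 117 120 114 115 118 118 119
109 144 167 168 168 166 169 164 167 168 161 157 158 161 160 159 158 150 146 150 148 152 149 153 141
117 159 129 102 134 162 162 162 163 159 159 175 175 174 173 174 173 175 175 174 170 173 142 146 187
122 160 131 110 192 184 184 183 187 182 182 185 182 184 186 186 183 184 185 183 186 188 100 106 189
124 163 128  98 179 167 165 166 168 167 168 166 164 162 161 165 160 164 157 159 161 160  86 108 192
127 163 131 105 184 171 1
[... 1045 characters left out ...]
2  66  67  68  74  73 110 111
134 196  84 110 160 144 144 146 100 111 108 110 101 113 127 154 175 151 149 154 156 146 160 102 108
137 187 103 119 146 145 145 147 147 153 148 152 102 121 120 131 130 129 133 134 131 133 137 132 161
135 190 161 165 161 152 154 152 149 151 159 153 155 164 177 157 161 159 164 158 161 156 161 147 157
130 137 132 139 140 138 136 150 150 147 147 147 146 148 149 166 158 160 158 161 160 160 176 175 145
[255, 151, 297, 184]
t 30.13 tcp [ 0.4218 -0.4469  0.185 ] jaw yaw 0.1 w 1.001 F [-0.2  0.3  0.2] j6 -1.01
 -> shift(tool, start axes) mm [  18.4 -146.8  -15. ] world mm [ 18.2 146.9  15. ] turn [ 0.0002 -0.0004 -0.    ]
    shift in final axes mm [  18.3 -146.8  -15. ]
```

The two drum tops appear round and at their upright heights in both views, centred in their dishes. The tray profile shows the block row with its neighbour row of two sanders. Handing in.

```bash
python3 -c "
from workcell import manip
print(manip.sign_off())"
```

```text
the job is handed in; nothing more can be done
None
```

The job is done and handed in at about 30 s of robot time. No verdict was reported.

- **Order and placing:** In the order asked, I put the long block in the tray's far row and the two ribbed sanders end to end in the near row. The fat drum then went upright into the larger dish and the slim drum upright into the smaller one. The blue look-alikes were not touched.
- **Tray check:** The last tray picture shows the block and both sanders lying flat. It was taken before the slim drum was moved. The final brightness profile shows the same layout.
- **Fat drum check:** A picture shows it standing in its dish. In the final measurement its top is 4–8 mm from the dish centre, with about 12 mm to spare. The two cameras disagree by about 8 mm, probably because the mask picks up shadow.
- **Slim drum check:** I had used all 16 picture views by then, so this is checked by numbers only. The wrist reading when I released it was within 1 mm of the height for standing on the dish floor. Its top appears round and within 5 mm of the dish centre in both views.
- **Forces:** The highest wrist force printed was a brief 47 N upward as the fingers closed on the long block. I think this was the pads dragging as they swing forward, not the gripper's body pressing on anything. It is below the 120 N wrist limit; I could not measure body contact separately.

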